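Lock the tea sachet rack onto its counter mount

ROBOT

A 6-joint arm with a two-finger parallel gripper is mounted at the origin on the work surface. World frame = base frame: x ahead of the robot, y to its left, z up, the work surface at z = 0. Lengths are in m, angles in rad, forces in N, time in s.
With the tool pointing down it reaches from about 0.3 to 0.775 m from the base axis. Payload 14.6 kg.
Tool frame: the origin (TCP) lies at the centre of the arm's flange, where the gripper is bolted on; the fingertips stand 199 mm ahead of it and the grasp point (between the pads) lies 180 mm ahead of it; z points along the fingers, y is the line along which they close (so a half turn about z gives the same grasp; the last joint's range is limited). The gripper opens to 94 mm and grips with 3 to 60 N. Pads are 16 mm wide; open, the fingers measure 119 mm over their backs; the gripper's body (75 mm by 177 mm) begins 78 mm behind the grasp point.
Start: joints at [1.262, 0.3, 1.521, -0, 1.321, -0.067], TCP at [0.132, 0.534, 0.405] pointing down, gripper open.
Joint ranges: [-3.03, 3.03], [-0.79, 2.21], [0.23, 2.52], [-1.04, 4.18], [0, 3.07], [-2.55, 2.55]. Speed limits (rad/s): [2.22, 2.22, 2.57, 3.14, 3.14, 3.14].

INTERFACE

Orientations are given as [roll, pitch, yaw] about the fixed x, y, z axes, in that order (R = Rz(yaw) Ry(pitch) Rx(roll)).
In Python, from station import ctrl gives the robot as it stands. The module is installed in compiled form; this text tells all that it offers.
- The arm moves only by the tool servo_tool, never from a script. Its argument "motion" is a list of rows, each a list of 5 numbers: the closure, from 0 (fully open) to 1 (shut), then the shift along the world's x, y, z in cm, then the turn about the world's z in degrees. A call has 1 to 20 rows; each row is the pose to reach, as a shift and turn from the pose commanded when the call began; what a row does not reach only later rows make up. A row lasts 1/8 s, in which the tool goes at most 62.5 mm and 10.7 degrees, less where a joint would pass 70% of its speed; a pose out of reach is approached as far as the arm can. A call with a gripper value outside its range is refused whole. The fingers move at their own pace and stop on an object; "squeeze" is the grip in N (left out, the last holds). Time passes only in rows, so rows that repeat a pose let the fingers close. It gives the time, the measured TCP pose, the force, the opening and the grip force at its end, in the units of the state.
- ctrl.get_obs(): the state, without advancing time (a new reading comes with each control period).
- ctrl.camera(name): name is "side" or "top"; returns a dict with "image" (480x640x3 uint8, red, green, blue), "fx", "fy", "cx", "cy" (pixels), "camera_from_world" (4x4, takes a point from world to camera coordinates). Camera axes: x right, y up, looking along -z (the intrinsics and any distortion apply to the point x, -y, -z); pixel columns grow to the right and rows downward; lengths in m; the calibration is good to about 2 mm. A picture is of the moment at which its call begins. There is no depth.
- ctrl.hand_in(): hands the job in; it is judged then, once.
The state is a dict: "time_s": time; "qpos": joint angles; "joint_vel": joint speeds; "tau": joint torques, N m; "ee_pos": TCP position; "eef_rot": TCP orientation; "force": force on the tool from outside, world axes, zero at the start; "moment": the same for the moment, N m; "grip_width": finger opening in m; "grip_force": force on a finger pad.
Only numpy, scipy, OpenCV 4.12 (cv2) and the standard library are available. Lean on these libraries where they do the work, as an engineer would, in place of code of your own. Each camera call takes 0.05 s, during which the arm holds its last target. There are 200 camera calls.

TASK

Pick up the tea sachet rack by its bamboo upright and fix it on the bamboo mounting board: let the keyholes of its steel foot plate down over the two brass screw heads, press it flat on the board and slide it towards the end of the board away from the red spring catch, until it is home and the catch snaps up behind the plate. Work gently by feel, without forcing it, keep the rack upright, leave the jar, bowl, tin and mug where they are, and let go of the rack.

Things in the scene. Friction and masses are not known exactly. Their poses are not given: they have to be found in the camera images.
- rack: Loose tea sachet rack, about 0.5 kg, on the counter. Steel foot plate 150 (x) x 140 (y) x 5 mm; origin at the centre of its underside, z up. Centred on it a bamboo upright to grip by, and at y = +-48 to +-68 mm, x within +-30 mm, two sachet pockets reaching 40 mm above the origin. Two keyholes on its centre line (see keyhole). It slides towards its own +x to lock; travel 17 mm.
- rack_grip (a point): Point in the rack's bamboo upright, 34 mm above the rack's origin. The upright is 16 mm thick along the rack's y, 36 mm wide along x, its top 55 mm above the rack's origin. Grip it across the 16 mm, fingers closing along the rack's y. Sliding it on the board takes about 5 to 15 N. Axes as the rack's.
- keyhole (a point): Centre of the round end of the rack's +x keyhole, on the plate's underside, at x = +42 mm, y = 0 of the rack. The other keyhole's round end is centred at x = -42 mm. Round ends 19 mm across; from each a 9 mm wide slot runs towards -x and ends 20 mm from the round end's centre. Axes as the rack's.
- mount: Bamboo mounting board fixed to the counter, 240 (x) x 160 (y) x 20 mm; origin at the centre of its underside, at counter height. The plate drops over the screw heads, with 3 mm of play all round, with the rack's origin at x = d, y = 0 of the board, x axes alike; fully home (slot ends against the screws) it is at x = d + 17 mm, z = 20 mm. For d see mount_top.
- mount_top (a point): Centre of the board's top face, axes as the board's. Two upright brass screws stand at y = 0, x = d - 42 and d + 42 mm, on a carriage clamped firmly with d anywhere from -10 to +10 mm: d is not measured, it must be seen or felt. Neck 6 mm diameter; head 13 mm diameter, from 7.5 to 11.5 mm above the board's top.
- catch (a joint): Red spring catch near the board's -x end, 44 mm wide, at x = d - 68 to d - 60 mm, 5 mm above the board's top when up. Value: how far it is pressed down (m), 0 up, 0.005 flush; 0.4 N to start, 1.4 N to hold flush. The plate presses it down when dropped over the heads; it springs up behind the plate's -x edge when the plate is within 2 mm of home, and so locks it.
- oat_jar: Bystander, not to be moved: clear storage jar with a round bamboo lid, part filled with oats, 88 mm diameter, 144 mm tall; origin at the centre of its underside, z up.
- bowl: Bystander, not to be moved: blue ceramic bowl, 110 mm diameter, 50 mm tall; origin at the centre of its underside, z up.
- tea_tin: Bystander, not to be moved: green round tea tin, 72 mm diameter, 90 mm tall; origin at the centre of its underside, z up.
- mug: Bystander, not to be moved: white ceramic mug with handle, 76 mm diameter, 85 mm tall; origin at the centre of its underside, z up.
Mind the look-alikes: they are no part of the job. Several things look just like the rack: the one meant starts farthest to the robot's right.

How it is judged:
On the way:
1. the foot plate is down over the screw heads, on the board, with the catch pressed down under it (x of rack in the frame of mount between -0.016 and 0.031 m and y of rack in the frame of mount between -0.005 and 0.005 m and angle between the x axis of rack and the x axis of mount, either way round below 0.1 rad and z of rack in the frame of mount below 0.0235 m and value of joint catch above 0.0025 m), for 0.1 s.
At the end, for the whole second after the job is handed in: The rack is released, at rest and flat on the board (within 1.5 mm of its top, tilt under 0.02 rad), origin 3 to 31 mm from the board's centre along +x and within 5 mm across, x axes alike within 0.1 rad, and the red catch is up again behind the plate (joint under 1 mm) (x of rack in the frame of mount between -0.016 and 0.031 m and y of rack in the frame of mount between -0.005 and 0.005 m and angle between the x axis of rack and the x axis of mount, either way round below 0.1 rad and x of rack in the frame of mount above 0.003 m and z of rack in the frame of mount between 0.0185 and 0.0215 m and angle between rack's own z axis and vertical below 0.02 rad and value of joint catch below 0.001 m and linear speed of rack below 0.01 m/s and contact force between rack and the fingers below 0.05 N); the robot touches nothing.
It fails at once if the rack is pressed on the board, screws or catch with more than 60 N (contact force between rack and mount above 60 N).
It fails at once if the rack is tipped more than 0.5 rad (angle between rack's own z axis and vertical above 0.5 rad).
It fails at once if the jar, bowl, tin or mug is moved more than 20 mm (distance of any of oat_jar, bowl, tea_tin, mug from where it was at the start of the episode above 0.02 m).
It also fails if it takes over 72 s, if anything falls off the work surface, if the arm or the gripper's body presses on something with over 40 N, if the wrist force passes 120 N, or if a joint passes its speed limit or range.

## Working session

There is one attempt and no reset: what is moved stays moved. The work goes in short steps, Python scripts to look and compute and a tool call to move; the robot and the scene stay as the last step left them, time stands still between calls to the robot, and variables do not carry over. Pictures are saved under pics/ and viewed, at most 10 in all, crops included, and the job is handed in when it is done.

Besides the shell and the picture viewer there is one more tool, called after "Call:" as name([rows], argument=value, ...), one row to a line, values as JSON. servo_tool: Moves the arm, as the interface text tells. Its arguments: {"type":"object","properties":{"motion":{"type":"array","items":{"type":"array","items":{"type":"number"}}},"squeeze":{"type":"number"}},"required":["motion"]}

```bash
mkdir -p pics
cat > h.py <<'E'
import numpy as np, cv2
from station import ctrl
def cam(n):
    c=ctrl.camera(n); return c
def save(c,f): cv2.imwrite(f,cv2.cvtColor(c["image"],cv2.COLOR_RGB2BGR))
def ray(c,u,v,z):
    T=np.array(c["camera_from_world"]); R=T[:3,:3]; o=-R.T@T[:3,3]
    d=R.T@np.array([(u-c["cx"])/c["fx"],-(v-c["cy"])/c["fy"],-1.0])
    return o+d*(z-o[2])/d[2]
def proj(c,p):
    q=np.array(c["camera_from_world"])@np.append(p,1)
    return np.array([c["cx"]+c["fx"]*q[0]/-q[2], c["cy"]-c["fy"]*q[1]/-q[2]])
E
python3 - <<'E'
from h import *
import pickle
for n in("top","side"):
    c=cam(n); save(c,f"pics/{n}0.png"); pickle.dump(dict(c),open(n+"0.pkl","wb"))
    print(n,{k:v for k,v in c.items() if k not in("image","camera_from_world")}); T=np.array(c["camera_from_world"]);print(-T[:3,:3].T@T[:3,3],np.round(T[:3,:3],3).tolist())
print(ctrl.get_obs())
E
```

```text
top {'fx': 484.0244009583697, 'fy': 484.0244009583697, 'cx': 328.14833048377443, 'cy': 242.38873333280608}
[0.34725894 0.07385871 1.24570193] [[-0.027, -1.0, -0.001], [0.988, -0.027, 0.151], [-0.151, 0.003, 0.989]]
side {'fx': 574.1202439511849, 'fy': 574.1202439511849, 'cx': 317.5800790941154, 'cy': 244.01905127001558}
[ 0.07875282 -0.88787829  0.69333305] [[0.904, -0.427, -0.026], [0.244, 0.465, 0.851], [-0.352, -0.775, 0.525]]
{'time_s': 0.1, 'qpos': array([ 1.26240334e+00,  3.00409963e-01,  1.52146381e+00,  3.80007797e-05,
        1.32069377e+00, -6.65814999e-02]), 'joint_vel': array([-2.70065998e-03, -2.19143811e-03, -3.31352344e-03,  8.81823736e-04,
        2.56685207e-03,  3.81299607e-05]), 'tau': array([ 1.64318983e-03, -5.32645476e+01, -3.53285336e+01,  7.09679537e-02,
        2.35953648e-02, -5.08026960e-05]), 'ee_pos': array([0.13168916, 0.53398409, 0.40416938]), 'eef_rot': array([-3.14062238e+00, -1.01588994e-04,  2.89977170e+00]), 'force': array([ 0.28672651, -0.76635205, -0.00724347]), 'moment': array([ 0.01291665, -0.02006117, -0.02676516]), 'grip_force': 0.0, 'grip_width': 0.09387976594973611}
```

View pics/top0.png

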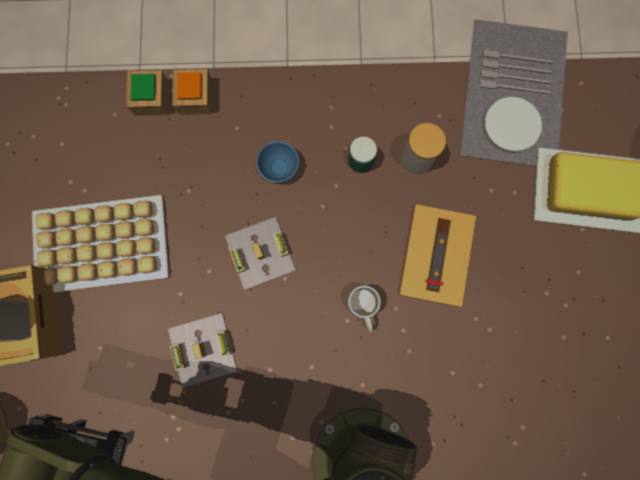

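View pics/side0.png

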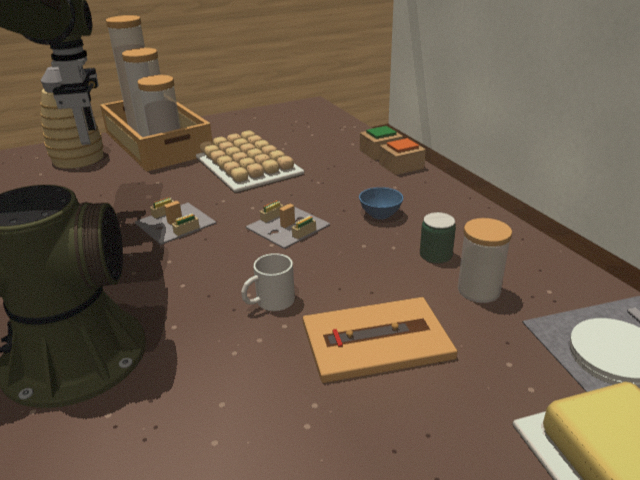

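The top view shows two candidates for the rack: A at pixel (260,252) and B at (202,350). Image right is the robot's right (-y), so A, the rightmost, is the one meant. The board is at (438,256), with the red catch at its lower end (435,283). I'll check rack A in a close crop with the board beside it.

Run:
```python
from h import *
im=cv2.imread("pics/top0.png")
a=cv2.resize(im[212:292,220:300],(400,400),interpolation=cv2.INTER_CUBIC)
b=cv2.resize(im[200:310,390:485],None,fx=400/110,fy=400/110,interpolation=cv2.INTER_CUBIC)
cv2.imwrite("pics/crop.png",np.hstack([a,b]))
import pickle
c=pickle.load(open("top0.pkl","rb"));g=c["image"]
hsv=cv2.cvtColor(g,cv2.COLOR_RGB2HSV)
# plate: low saturation, bright
m=cv2.inRange(hsv,(0,0,95),(180,60,255)); m2=np.zeros_like(m); m2[212:292,220:300]=m[212:292,220:300]
m2=cv2.morphologyEx(m2,cv2.MORPH_CLOSE,np.ones((9,9)))
k=max(cv2.findContours(m2,0,2)[0],key=cv2.contourArea); r=cv2.minAreaRect(k);print("plate",r); pts=np.array([ray(c,*p,.005)[:2] for p in cv2.boxPoints(r)]);print(pts.round(4).tolist(),pts.mean(0))
m=cv2.inRange(hsv,(8,120,120),(25,255,255)); m2=np.zeros_like(m); m2[195:315,390:490]=m[195:315,390:490]
m2=cv2.morphologyEx(m2,cv2.MORPH_CLOSE,np.ones((15,15)))
k=max(cv2.findContours(m2,0,2)[0],key=cv2.contourArea); r=cv2.minAreaRect(k);print("board",r); pts=np.array([ray(c,*p,.02)[:2] for p in cv2.boxPoints(r)]);print(pts.round(4).tolist(),pts.mean(0), [np.linalg.norm(pts[i]-pts[i-1]) for i in range(4)])
```

```text
plate ((259.51373291015625, 252.86984252929688), (58.16944885253906, 56.062713623046875), 69.44395446777344)
[[0.5621, 0.3427], [0.6106, 0.2057], [0.4664, 0.1547], [0.4196, 0.2897]] [0.5146871  0.24821769]
board ((438.2718505859375, 254.95974731445312), (64.24264526367188, 94.01786804199219), 10.007980346679688)
[[0.3938, -0.1033], [0.6313, -0.1573], [0.5973, -0.319], [0.3617, -0.2606]] [ 0.49602104 -0.21003668] [np.float64(0.16059065992411747), np.float64(0.2435651831359867), np.float64(0.16529601717666376), np.float64(0.2428154766243095)]
```

View pics/crop.png

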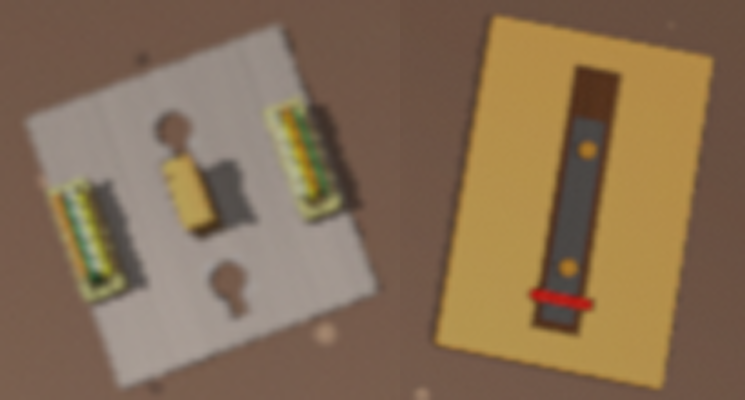

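Crop: rack A has its round ends up-left and its slots pointing down, so its +x points up-left (yaw about 19.5°). On the board, brass heads sit at about (441.7,241) and (436.5,273.7), with the catch at (434.6,282), so board +x points up (yaw about -12°). Next I'll refine the heads and the upright by colour.

Run:
```python
from h import *
import pickle
def cent(c,box,lo,hi,n,f=0):
    u0,v0,u1,v1=box; h=cv2.cvtColor(c["image"],cv2.COLOR_RGB2HSV)[v0:v1,u0:u1]
    m=cv2.inRange(h,lo,hi); N,_,s,ce=cv2.connectedComponentsWithStats(m)
    o=sorted(range(1,N),key=lambda i:-s[i,4])[:n]
    return [(ce[i]+[u0,v0],s[i,4]) for i in o]
t=pickle.load(open("top0.pkl","rb"));s=pickle.load(open("side0.pkl","rb"))
for nm,c,b in(("top",t,(426,225,452,280)),("side",s,(330,322,425,342))):
    # brass inside dark carriage
    h=cv2.cvtColor(c["image"],cv2.COLOR_RGB2HSV)
    for p,a in cent(c,b,(10,130,100),(28,255,255),4): print(nm,"head",p.round(1),a,ray(c,*p,.0315)[:2].round(4))
for nm,c,b in(("top",t,(420,270,450,295)),("side",s,(325,320,350,355))):
    for p,a in cent(c,b,(0,150,100),(6,255,255),1): print(nm,"catch",p.round(1),a,ray(c,*p,.025)[:2].round(4))
for nm,c,b,z in(("top",t,(248,240,268,262),.055),("side",s,(278,202,298,230),.035)):
    for p,a in cent(c,b,(10,90,110),(28,255,255),1): print(nm,"upright",p.round(1),a,ray(c,*p,z)[:2].round(4))
# bystanders rough
for n,p,z in(("jarlid",(427,139),.144),("tin",(363,148),.09),("bowl",(278,160),.05),("mug",(365,300),.085)): print(n,ray(t,*p,z)[:2].round(3))
# side check of board corners, rack plate
h=cv2.cvtColor(s["image"],cv2.COLOR_RGB2HSV)
m=cv2.inRange(h,(8,150,190),(25,255,255));m2=np.zeros_like(m);m2[290:385,295:465]=m[290:385,295:465];m2=cv2.morphologyEx(m2,cv2.MORPH_CLOSE,np.ones((21,21)))
k=max(cv2.findContours(m2,0,2)[0],key=cv2.contourArea);q=cv2.approxPolyDP(cv2.convexHull(k),6,True)[:,0];print(q.tolist(),[ray(s,*p,.02)[:2].round(4).tolist() for p in q])
m=cv2.inRange(h,(0,0,70),(180,70,255));m2=np.zeros_like(m);m2[195:250,240:335]=m[195:250,240:335];m2=cv2.morphologyEx(m2,cv2.MORPH_CLOSE,np.ones((9,9)))
k=max(cv2.findContours(m2,0,2)[0],key=cv2.contourArea);q=cv2.approxPolyDP(cv2.convexHull(k),5,True)[:,0];print(q.tolist(),[ray(s,*p,.005)[:2].round(4).tolist() for p in q])
```

```text
top head [447.5 257.6] 395 [ 0.4855 -0.2299]
top head [429.6 245.8] 392 [ 0.5168 -0.1866]
top head [435.9 273.1] 22 [ 0.4472 -0.1984]
top head [441. 241.] 21 [ 0.5284 -0.2162]
side head [357.5 325.8] 505 [ 0.4666 -0.1942]
side head [400.6 337.2] 458 [ 0.5182 -0.255 ]
side head [411.8 328. ] 4 [ 0.5487 -0.243 ]
side head [414.  326.5] 2 [ 0.5545 -0.2414]
top catch [433.8 281.9] 56 [ 0.4257 -0.1931]
side catch [337.1 337.3] 76 [ 0.4237 -0.1985]
top upright [257.2 249.7] 96 [0.5155 0.2469]
side upright [285.5 206.1] 84 [0.5258 0.2807]
jarlid [ 0.758 -0.171]
tin [ 0.759 -0.023]
bowl [0.747 0.193]
mug [ 0.383 -0.014]Traceback (most recent call last):
  File "<stdin>", line 22, in <module>
ValueError: max() iterable argument is empty
```

Heads: (0.447,-0.198) and (0.528,-0.216). The drop pose for the rack origin is therefore (0.488,-0.207) at yaw -12.4°. Rack: (0.515,0.248) at yaw 19.5°. I'll move above it with the fingers part closed so they clear the pockets.

Call:
servo_tool([
  [0.3,4,-3,0,5],
  [0.6,8,-6,0,10],
  [0.6,12,-9,-2,15],
  [0.6,16,-12,-4,20],
  [0.6,20,-15,-6,25],
  [0.6,24,-18,-7,30],
  [0.6,28,-21,-8,33.4],
  [0.6,32,-24,-9,33.4],
  [0.6,36,-27,-10,33.4],
  [0.6,38.3,-28.6,-10,33.4],
  [0.6,38.3,-28.6,-10,33.4],
  [0.6,38.3,-28.6,-10,33.4],
  [0.6,38.3,-28.6,-10,33.4],
], squeeze=25)

```text
time_s: 1.72
ee_pos: [0.514, 0.2487, 0.3048]
eef_rot: [3.142, 0.0, -2.799]
force: [1.1, -0.1, -0.2]
grip_width: 0.0376
grip_force: 0.0
```

Run:
```python
from h import *
c=cam("side"); save(c,"pics/side1.png"); o=ctrl.get_obs(); print(o["time_s"],o["ee_pos"],o["eef_rot"],o["grip_width"],o["force"])
cv2.imwrite("pics/s1.png",cv2.resize(cv2.imread("pics/side1.png")[80:260,180:400],None,fx=3,fy=3))
```

```text
1.775 [0.514078   0.24867954 0.30482487] [ 3.14154906e+00  1.90746685e-04 -2.79928673e+00] 0.03752467972231996 [ 0.28598328  0.55772041 -0.89768604]
```

View pics/s1.png

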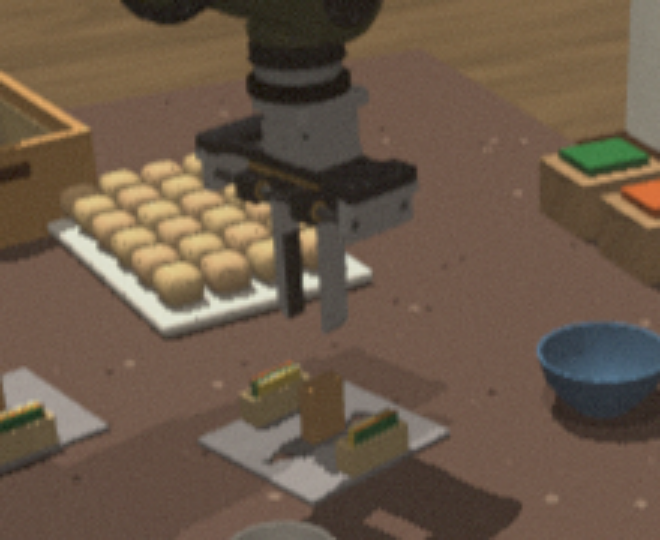

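The gripper hangs over the upright (crop pixel (322,405)) with its fingers across it. Descending and gripping.

Call:
servo_tool([
  [0.6,0.1,-0.1,-3,0],
  [0.6,0.1,-0.1,-6,0],
  [0.6,0.1,-0.1,-8,0],
  [0.6,0.1,-0.1,-9,0],
  [0.6,0.1,-0.1,-9,0],
  [0.6,0.1,-0.1,-9,0],
  [0.8,0.1,-0.1,-9,0],
  [0.9,0.1,-0.1,-9,0],
  [1,0.1,-0.1,-9,0],
  [1,0.1,-0.1,-9,0],
  [1,0.1,-0.1,-9,0],
  [1,0.1,-0.1,-9,0],
], squeeze=30)

```text
time_s: 3.28
ee_pos: [0.5158, 0.247, 0.215]
eef_rot: [-3.142, 0.0, -2.801]
force: [-1.5, -1.2, 5.5]
grip_width: 0.0157
grip_force: 30.0
```

Call:
servo_tool([
  [1,0,0,2,0],
  [1,0,0,6,0],
  [1,0,0,11,0],
  [1,0,0,15,0],
  [1,0,-3,17,-2],
  [1,0,-7,17,-5],
  [1,-0.5,-12,17,-9],
  [1,-1,-17,17,-13],
  [1,-1.5,-22,17,-17],
  [1,-1.5,-27,17,-21],
  [1,-2,-32,17,-25],
  [1,-2.5,-37,17,-28],
  [1,-2.7,-41,17,-31],
  [1,-2.7,-44,17,-31.9],
  [1,-2.7,-45.5,16,-31.9],
  [1,-2.7,-45.5,12,-31.9],
  [1,-2.7,-45.5,9,-31.9],
  [1,-2.7,-45.5,8,-31.9],
  [1,-2.7,-45.5,8,-31.9],
  [1,-2.7,-45.5,8,-31.9],
])

```text
time_s: 5.78
ee_pos: [0.489, -0.2079, 0.2958]
eef_rot: [-3.141, 0.002, 2.926]
force: [0.1, 0.5, -4.3]
grip_width: 0.016
grip_force: 30.0
```

Run:
```python
from h import *
import pickle
for n in("top","side"):
    c=cam(n); save(c,f"pics/{n}2.png"); pickle.dump(dict(c),open(n+"2.pkl","wb"))
a=cv2.resize(cv2.imread("pics/top2.png")[180:320,380:500],(480,560)); b=cv2.resize(cv2.imread("pics/side2.png")[200:400,280:480],(310,310)); p=np.zeros((560,310,3),np.uint8);p[:310]=b
cv2.imwrite("pics/c2.png",np.hstack([a,p])); o=ctrl.get_obs(); print(o["time_s"],o["ee_pos"],o["eef_rot"],o["grip_width"],o["force"])
```

```text
5.875 [ 0.48886549 -0.20798049  0.29567067] [-3.14117680e+00  1.69517232e-03  2.92611534e+00] 0.015899411004443417 [-0.88554384 -0.90804737 -4.98748966]
```

View pics/c2.png

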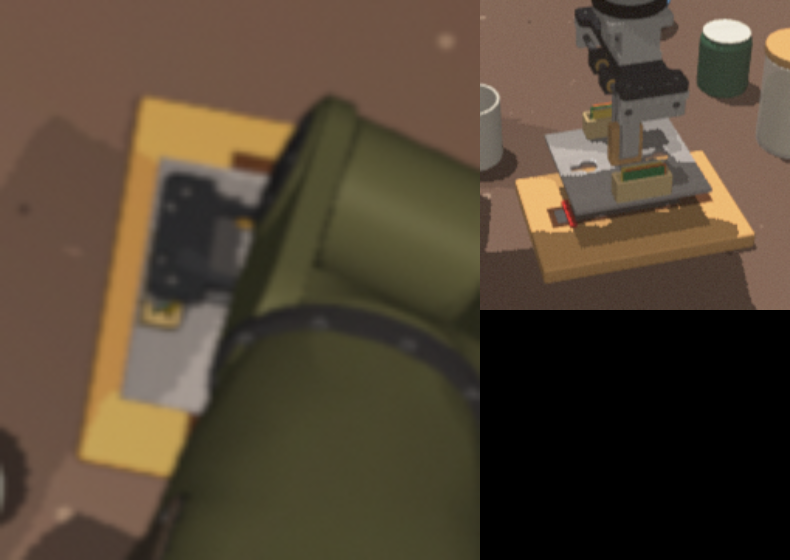

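The rack is held level over the board, catch at the -x end. The arm hides most of it from the top. Plate corners: top (420,220) and (410.5,280); side about (338,339), (429,319) and (322,288). I'll compare them with the intended pose.

Run:
```python
from h import *
import pickle
t=pickle.load(open("top2.pkl","rb"));s=pickle.load(open("side2.pkl","rb"))
a=np.radians(-12.4);R=np.array([[np.cos(a),-np.sin(a)],[np.sin(a),np.cos(a)]]);o=np.array([.4889,-.208]);z=.0865
P=lambda x,y:np.append(o+R@[x,y],z)
# subpixel edge: fit plate left edge in top by gray mask
g=t["image"];h=cv2.cvtColor(g,cv2.COLOR_RGB2HSV);m=cv2.inRange(h,(0,0,85),(180,60,255));m2=np.zeros_like(m);m2[215:290,400:440]=m[215:290,400:440]
k=max(cv2.findContours(m2,0,1)[0],key=cv2.contourArea)
pts=m2
rows=[v for v in range(216,290) if m2[v].any()]
L=[]
for v in rows:
    u=np.where(m2[v])[0][0]; L.append(R.T@(ray(t,u,v,z)[:2]-o))
L=np.array(L)*1000; print("left edge y,(want 70)",np.round(L[::4],1).tolist())
B=np.array([R.T@(ray(t,*np.where(m2[:,u])[0][[-1]].repeat(2)*[0,1]+[u,0],z)[:2]-o) for u in range(412,428)])*1000
print("bottom edge (x want -75)",B.round(1)[::3].tolist())
for x,y,c,q in((75,70,t,(420,220)),(-75,70,t,(410.5,280)),(-75,-70,s,(338,339)),(75,-70,s,(429,319)),(-75,70,s,(322,288))):
    print((x,y),proj(c,P(x/1000,y/1000)).round(1),q,((R.T@(ray(c,*q,z)[:2]-o))*1000).round(1))
```

```text
left edge y,(want 70) [[71.5, 67.4], [61.3, 68.2], [51.0, 69.0], [41.3, 67.4], [31.1, 68.2], [21.3, 15.1], [-10.9, 66.3], [-15.9, 41.0], [-31.0, 67.9], [-41.0, 68.7], [-50.9, 69.4], [-60.4, 67.9], [-70.4, 68.7], [-74.9, 41.3]]
bottom edge (x want -75) [[-74.6, 65.5], [-73.3, 58.5], [-74.3, 51.0], [-73.0, 44.0], [-74.0, 36.6], [-75.0, 29.1]]
(75, 70) [420.2 218.4] (420, 220) [71.1 69.8]
(-75, 70) [410.1 278.8] (410.5, 280) [-77.7  68.7]
(-75, -70) [341.5 335. ] (338, 339) [-82.8 -77.9]
(75, -70) [429.6 319.8] (429, 319) [ 74.8 -67.8]
(-75, 70) [321.4 285.4] (322, 288) [-75.8  61.9]
```

The pose fits within about 1 mm, with the rack about 1.5 mm low in y. I'll correct that and come down to just above the heads.

Call:
servo_tool([
  [1,-0.1,0.15,-1.5,0],
  [1,-0.1,0.15,-3,0],
  [1,-0.1,0.15,-4.2,0],
  [1,-0.1,0.15,-4.6,0],
  [1,-0.1,0.15,-4.6,0],
  [1,-0.1,0.15,-4.6,0],
])

```text
time_s: 6.62
ee_pos: [0.4878, -0.2066, 0.249]
eef_rot: [-3.141, 0.001, 2.926]
force: [0.0, -0.3, -4.3]
grip_width: 0.016
grip_force: 30.0
```

Call:
servo_tool([
  [1,0,0,-0.2,0],
  [1,0,0,-0.4,0],
  [1,0,0,-0.6,0],
  [1,0,0,-0.7,0],
  [1,0,0,-0.7,0],
  [1,0,0,-0.7,0],
])

```text
time_s: 7.38
ee_pos: [0.4877, -0.2065, 0.2417]
eef_rot: [-3.142, 0.0, 2.926]
force: [0.3, -0.2, -4.7]
grip_width: 0.016
grip_force: 30.0
```

There is no contact at 4 mm below head-top height, so the heads are in the keyholes. On down to the board.

Call:
servo_tool([
  [1,0,0,-0.2,0],
  [1,0,0,-0.4,0],
  [1,0,0,-0.5,0],
  [1,0,0,-0.6,0],
  [1,0,0,-0.6,0],
  [1,0,0,-0.6,0],
])

```text
time_s: 8.12
ee_pos: [0.4877, -0.2065, 0.2357]
eef_rot: [3.142, -0.0, 2.926]
force: [-0.1, -0.7, -3.1]
grip_width: 0.0162
grip_force: 30.0
```

Call:
servo_tool([
  [1,0,0,-0.05,0],
  [1,0,0,-0.1,0],
  [1,0,0,-0.15,0],
  [1,0,0,-0.15,0],
  [1,0,0,-0.15,0],
])

```text
time_s: 8.75
ee_pos: [0.4877, -0.2065, 0.2349]
eef_rot: [-3.142, 0.0, 2.926]
force: [-5.6, 2.5, 7.9]
grip_width: 0.0159
grip_force: 30.0
```

It is seated, pressing about 12 N. Slide along board +x = (0.977,-0.215).

Call:
servo_tool([
  [1,0.2,-0.04,0,0],
  [1,0.4,-0.09,0,0],
  [1,0.6,-0.13,0,0],
  [1,0.8,-0.17,0,0],
  [1,0.8,-0.17,0,0],
])

```text
time_s: 9.38
ee_pos: [0.4958, -0.2083, 0.2349]
eef_rot: [-3.141, 0.001, 2.926]
force: [-4.8, 1.4, 7.2]
grip_width: 0.0159
grip_force: 30.0
```

Call:
servo_tool([
  [1,0.2,-0.04,0,0],
  [1,0.4,-0.09,0,0],
  [1,0.6,-0.13,0,0],
  [1,0.7,-0.15,0,0],
  [1,0.7,-0.15,0,0],
])

```text
time_s: 10.0
ee_pos: [0.5026, -0.21, 0.2349]
eef_rot: [-3.141, 0.0, 2.926]
force: [-7.5, 0.4, 7.6]
grip_width: 0.0155
grip_force: 30.0
```

Call:
servo_tool([
  [1,0.1,-0.02,0,0],
  [1,0.2,-0.04,0,0],
  [1,0.2,-0.04,0,0],
])

```text
time_s: 10.38
ee_pos: [0.5046, -0.2104, 0.2349]
eef_rot: [-3.141, 0.0, 2.926]
force: [-7.2, -0.8, 7.4]
grip_width: 0.0156
grip_force: 30.0
```

Call:
servo_tool([
  [1,0.1,-0.02,0,0],
  [1,0.1,-0.02,0,0],
])

```text
time_s: 10.62
ee_pos: [0.5056, -0.2106, 0.2349]
eef_rot: [-3.141, 0.0, 2.926]
force: [-7.8, -1.1, 8.6]
grip_width: 0.016
grip_force: 30.0
```

Call:
servo_tool([
  [1,0.1,-0.02,0,0],
  [1,0.1,-0.02,0,0],
])

```text
time_s: 10.88
ee_pos: [0.5064, -0.2108, 0.2349]
eef_rot: [-3.141, -0.001, 2.926]
force: [-11.3, -0.1, 11.3]
grip_width: 0.0159
grip_force: 30.0
```

Run:
```python
from h import *
c=cam("side"); save(c,"pics/side3.png"); o=ctrl.get_obs(); print(o["time_s"],o["ee_pos"],o["force"])
cv2.imwrite("pics/s3.png",cv2.resize(cv2.imread("pics/side3.png")[280:390,290:470],None,fx=4,fy=4,interpolation=cv2.INTER_CUBIC))
```

```text
10.925 [ 0.50633233 -0.21080532  0.23492399] [-11.02158209   0.88377997  10.2381163 ]
```

View pics/s3.png

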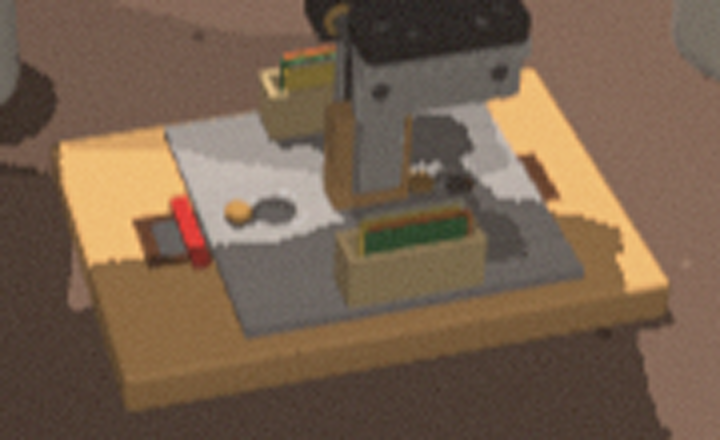

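The brass head (238,212) is in the slot, clear of the round end (275,210), and the red catch (190,232) stands behind the plate edge. One more small push to confirm the stop.

Call:
servo_tool([
  [1,0.1,-0.02,0,0],
  [1,0.1,-0.02,0,0],
  [1,0.1,-0.02,0,0],
])

```text
time_s: 11.3
ee_pos: [0.507, -0.2109, 0.2349]
eef_rot: [-3.141, -0.003, 2.926]
force: [-17.7, 0.5, 13.2]
grip_width: 0.0162
grip_force: 30.0
```

The force climbs, so it is home. Relax the push, release and rise straight up.

Call:
servo_tool([
  [1,-0.1,0.02,0,0],
  [1,-0.1,0.02,0.05,0],
  [0.9,-0.1,0.02,0.1,0],
  [0.7,-0.1,0.02,0.1,0],
  [0.6,-0.1,0.02,0.1,0],
  [0.6,-0.1,0.02,0.1,0],
  [0.6,-0.1,0.02,0.1,0],
  [0.6,-0.1,0.02,2,0],
  [0.6,-0.1,0.02,5,0],
  [0.6,-0.1,0.02,9,0],
  [0.6,-0.1,0.02,14,0],
  [0.6,-5,4,18,0],
  [0.6,-10,9,18,0],
  [0.6,-12,14,18,0],
  [0.6,-12,20,18,0],
  [0.6,-12,25,18,0],
  [0.6,-12,30,18,0],
  [0.6,-12,32,18,0],
  [0.6,-12,32,18,0],
])

```text
time_s: 13.68
ee_pos: [0.3875, 0.1102, 0.4142]
eef_rot: [3.141, 0.0, 2.928]
force: [-0.7, -0.9, -0.9]
grip_width: 0.0378
grip_force: 0.0
```

Run:
```python
from h import *
ims=[]
c=cam("side"); save(c,"pics/side4.png"); t=cam("top"); save(t,"pics/top4.png"); o=ctrl.get_obs(); print(o["time_s"],o["ee_pos"],o["force"])
a=cv2.resize(cv2.imread("pics/side4.png")[270:390,290:470],(450,300),interpolation=cv2.INTER_CUBIC); b=cv2.resize(cv2.imread("pics/top4.png")[195:315,390:490],(300,360),interpolation=cv2.INTER_CUBIC)
p=np.zeros((360,450,3),np.uint8);p[:300]=a
cv2.imwrite("pics/c4.png",np.hstack([p,b]))
```

```text
13.775 [0.38767688 0.10886862 0.41414972] [ 0.01862745  0.51021082 -0.25911686]
```

View pics/c4.png

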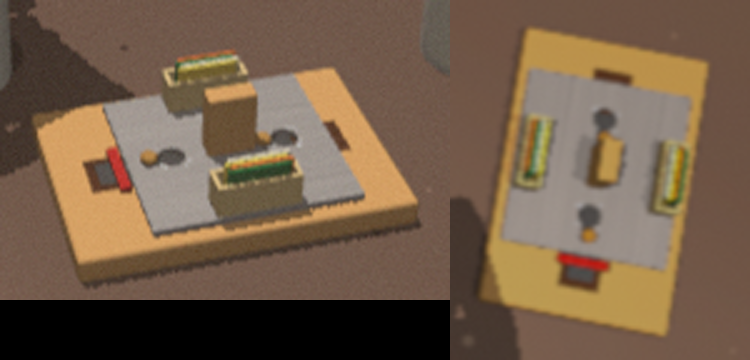

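The rack sits flat and released, with both heads at the slot ends: (149,158) in the side view and (588,236) in the top view. The red catch stands behind the plate edge. I'll compare the catch's pixels with the start (when it was up) and hand in if they match.

Run:
```python
from h import *
ok=True
for n,b in(("top",(420,270,450,295)),("side",(325,320,350,355))):
    r=[]
    for k in(0,4):
        m=cv2.inRange(cv2.cvtColor(cv2.imread(f"pics/{n}{k}.png")[b[1]:b[3],b[0]:b[2]],cv2.COLOR_BGR2HSV),(0,150,100),(6,255,255))
        M=cv2.moments(m,True); r.append((M["m10"]/M["m00"],M["m01"]/M["m00"],M["m00"]))
    print(n,np.round(r,2).tolist()); ok&=np.hypot(r[0][0]-r[1][0],r[0][1]-r[1][1])<1
if ok: print(ctrl.hand_in())
```

```text
top [[13.77, 11.88, 56.0], [13.67, 11.98, 52.0]]
side [[12.09, 17.28, 76.0], [12.08, 17.18, 80.0]]
the job is handed in; nothing more can be done
None
```

The rack is on the board, pushed home until it stopped, with the red catch up behind the plate; I let go of it, never went near the jar, bowl, tin or mug, and handed the job in at about 14 s (no verdict was shown).

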